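# Make up two drinks kits on their boards

## Task

Make up the two drinks kits from the stock standing along the front of the bench. On the pale wooden board, stand the brass jigger upright in the wide round pocket and sit the lime in the small round cup; on the dark wooden board, stand the red-capped bitters bottle upright in the wide pocket and sit the lemon in the small cup. Leave the green-capped bitters bottle and the brass stopper where they are.

Things in the scene. Friction and masses are not known exactly. Their poses are not given: they have to be found in the camera images.
- board_pale: Pale wooden kit board, fixed, 100 x 200 x 18 mm (own x, y, z). Origin: centre of its underside; z up; own y within 0.2 rad of world +y. On its y axis: a wide grey-lined round pocket, 66 mm across, centred at y = +46 mm, and a bare-wood round fruit cup, 52 mm across, at y = -46 mm; both 8 mm deep, flat floors 10 mm above the bench. Either board may be the left one.
- board_dark: Dark brown wooden kit board, same shape, size, turning and wells as the pale one: wide grey-lined pocket centred at y = +46 mm of its own frame, smaller bare-wood fruit cup at y = -46 mm. Fixed. Origin: centre of its underside.
- jigger: Brass double-cone measuring jigger standing upright, 44 mm across at both ends, 80 mm tall; the waist looks narrow, but fingers meet it as a plain 44 mm cylinder at any height. Origin: centre of its foot, z up along it.
- lime: Green lime, 55 x 46 x 45 mm (own x, y, z), lying steadily on a small flat, 29 mm across, turned any way. In the cup it stands on the floor with its lowest 8 mm below the rim, so keep fingertips higher than that on it. Origin: centre of its underside as it lies at the start.
- lime_centre (a point): The middle of the lime, 22.5 mm above its underside as it lies at the start.
- bitters_red: Small brown bitters bottle with a RED cap, standing: body 48 mm across up to 80 mm, neck and cap 25 mm across from 80 mm up, 134 mm tall; best taken by the neck and cap, since a gripper may not reach down to the body past the cap. Origin: centre of its foot, z up along it.
- lemon: Yellow lemon, 78 x 55 x 56 mm (own x, y, z; the long axis is x), lying steadily on a flat of 40 x 34 mm, with the long axis within 0.3 rad of left-right (world y). In the cup its lowest 5 to 8 mm lie below the rim. Origin: centre of its underside as it lies at the start.
- lemon_centre (a point): The middle of the lemon, 28 mm above its underside as it lies at the start.
- bitters_green: Small brown bitters bottle with a dark GREEN cap, same size as the red-capped one (48 mm across, 134 mm tall); must stay where it stands. Origin: centre of its foot.
- stopper: Brass bottle stopper with a ball top, 33 mm across, 62 mm tall, standing among the stock; must stay where it stands. Origin: centre of its foot.
Mind the look-alikes: they are no part of the job. Of the things shaped like the lemon, the yellow one is meant.

How it is judged:
At the end, for the whole second after the job is handed in: Jigger upright on the pale board's pocket floor, red-capped bottle on the dark's (within 13 mm of its centre, 0.12 rad); lime in the pale board's cup, lemon in the dark's (middle within 12 mm, seated); all released, at rest; green-capped bottle and stopper upright within 15 mm of their start (x of jigger in the frame of board_pale between -0.013 and 0.013 m and y of jigger in the frame of board_pale between 0.033 and 0.059 m and z of jigger in the frame of board_pale between 0.006 and 0.014 m and angle between each of jigger, bitters_red, bitters_green, stopper's own z axis and vertical below 0.12 rad and x of bitters_red in the frame of board_dark between -0.013 and 0.013 m and y of bitters_red in the frame of board_dark between 0.033 and 0.059 m and z of bitters_red in the frame of board_dark between 0.006 and 0.014 m and x of lime_centre in the frame of board_pale between -0.012 and 0.012 m and y of lime_centre in the frame of board_pale between -0.058 and -0.034 m and z of lime_centre in the frame of board_pale between 0.028 and 0.0375 m and x of lemon_centre in the frame of board_dark between -0.012 and 0.012 m and y of lemon_centre in the frame of board_dark between -0.058 and -0.034 m and z of lemon_centre in the frame of board_dark between 0.034 and 0.0435 m and linear speed of each of jigger, lime, bitters_red, lemon below 0.02 m/s and contact force between the fingers and jigger below 0.1 N and contact force between the fingers and lime below 0.1 N and contact force between the fingers and bitters_red below 0.1 N and contact force between the fingers and lemon below 0.1 N and distance of each of bitters_green, stopper from where it was at the start of the episode below 0.015 m); the robot touches nothing.
It fails at once if the green-capped bitters bottle was disturbed (distance of bitters_green from where it was at the start of the episode above 0.015 m).
It fails at once if the brass stopper was disturbed (distance of stopper from where it was at the start of the episode above 0.015 m).
It also fails if it takes over 102 s, if anything falls off the work surface, if the arm or the gripper's body presses on something with over 40 N, if the wrist force passes 120 N, or if a joint passes its speed limit or range.

## Robot

A 6-joint arm with a two-finger parallel gripper is mounted at the origin on a cart in front of the work surface, level with it; the furniture and walls round the work are solid. World frame = base frame: x ahead of the robot, y to its left, z up, the work surface at z = 0. Lengths are in m, angles in rad, forces in N, time in s.
With the tool pointing down it reaches from about 0.35 to 0.775 m from the base axis. Payload 5.5 kg.
Tool frame: the origin (TCP) lies at the very end of the fingers, on their centre line; the grasp point (between the pads) lies 19 mm behind it; z points along the fingers, x is the direction in which the jaws open and shut, and the axes are right-handed (so a half turn about z gives the same grasp; the last joint's range is limited). The gripper opens to 85 mm and grips with 20 to 120 N. Pads are 22 mm wide; open, the fingers measure 114 mm over their backs; the gripper's body (76 mm by 85 mm) begins 54 mm behind the grasp point. The pads swing forward as they close: fully open they stand 13 mm farther back than shut.
Start: joints at [1.072, 0.313, 0.046, 1.304, 0, 1.431], TCP at [0.202, 0.538, 0.231] pointing down, gripper open.
Joint ranges: [-2.76, 2.76], [-0.86, 1.69], [-1.03, 1.26], [-2.2, 2.34], [-1.47, 1.5], [-3.14, 3.14]. Speed limits (rad/s): [2.57, 2.57, 3.14, 3.14, 3.14, 3.14].

## Interface

Orientations are given as a unit quaternion [w, x, y, z].
In Python, from workcell import monitor, eyes, ticket gives the robot as it stands.
- The arm moves only by the tool send_rows, never from a script. Its argument "targets" is a list of rows, each a list of 5 numbers: the shift along the world's x, y, z in m, then the turn about the world's z in degrees, then the closure in counts, from 0 (fully open) to 255 (shut). A call has 1 to 12 rows; each row shifts and turns the commanded pose from where the row before left it; what a row does not reach is not made up. A row lasts 1/10 s, in which the tool goes at most 50 mm and 8.59 degrees, less where a joint would pass 70% of its speed; a pose out of reach is approached as far as the arm can. A call is refused whole if a number of a shift passes 0.05 or a number of a turn 8.59, either way. A call with a gripper value outside its range is refused whole. The fingers move at their own pace and stop on an object; "newtons" is the grip in N (left out, the last holds). Time passes only in rows, so rows that do not move let the fingers close. It gives the time, the measured TCP pose, the force and the opening at its end, in the units of the state.
- monitor.get_state(): the state, without advancing time (a new reading comes with each control period).
- eyes.read_camera(name): name is "side" or "top" or "wrist"; returns a dict with "img" (480x640x3 uint8, red, green, blue), "z_map" (480x640 float32, m along the optical axis (not along the pixel's ray), 0 where there is no reading), "camera_matrix" (3x3 intrinsics, pixels), "pose" (4x4, takes a point from camera to world coordinates); the wrist camera has in their place "T_tool_cam" (4x4, takes a point from camera to tool coordinates, whose origin is the TCP and whose axes are the tool frame's). Camera axes: x right, y down, z forward; pixel columns grow to the right and rows downward; lengths in m; the calibration is good to about 2 mm. The wrist camera is an equidistant fisheye: a pixel r from the principal point sees the ray r / f radians off the axis. A picture is of the moment at which its call begins: read the wrist's pose just before it.
- ticket.hand_in(): hands the job in, once; it reports no verdict.
Trained networks look in the newest picture that a camera, given by its name, has taken for a name from the list of things; names that differ only in an ending like _2 or _b are one class to them, and where a whole thing is asked for, a point or a joint stands for the part that bears it (a point fixed in the world has none). Each returns a list of dicts, best first, with "conf" (0 to 1); they miss things now and then, are a little off and sometimes report something else, mostly with a low value. They report only what shows in the picture. A call takes as long as a camera call. They do not tell look-alikes from the thing itself.
- eyes.spot_in(name, camera): "xyz" ([x, y, z] in m, in world coordinates, good to about 4 mm: the middle of the surface that is visible of it).
- eyes.tip_of(name, camera): "xyz" ([x, y, z] in m, in world coordinates, good to about 4 mm: a listed point, or the origin of a listed thing).
The state is a dict: "clock": time; "joint_pos": joint angles; "qvel": joint speeds; "tau": joint torques, N m; "tcp_pos": TCP position; "orientation": TCP orientation; "wrist_force": force on the tool from outside, world axes, zero at the start; "ft_torque": the same for the moment, N m; "finger_gap": finger opening in m.
Only numpy, scipy, OpenCV 4.12 (cv2) and the standard library are available. Lean on these libraries where they do the work, as an engineer would, in place of code of your own. Each camera call takes 0.05 s, during which the arm holds its last target.

## Working session

There is one attempt and no reset: what is moved stays moved. The work goes in short steps, Python scripts to look and compute and a tool call to move; the robot and the scene stay as the last step left them, time stands still between calls to the robot, and variables do not carry over. Pictures are saved under pics/ and viewed, and the job is handed in when it is done.

Besides the shell and the picture viewer there is one more tool, called after ">>>" by a JSON object that holds its "op" and its "data", one argument or row to a line. send_rows: Moves the arm, as the interface text tells. Its arguments: {"type":"object","properties":{"targets":{"type":"array"},"newtons":{"type":"number"}},"required":["targets"]}

```bash
mkdir -p pics; ls
python3 - <<'E'
from workcell import monitor, eyes, ticket
import cv2, numpy as np, pickle
s=monitor.get_state(); print({k:np.round(v,3) for k,v in s.items()})
D={}
for c in ["top","side"]:
    r=eyes.read_camera(c); D[c]=r
    cv2.imwrite(f"pics/{c}0.png",r["img"][:,:,::-1])
    for n in ["board_pale","board_dark","jigger","lime","bitters_red","lemon","bitters_green","stopper"]:
        for f in (eyes.tip_of,):
            for d in f(n,c)[:4]: print(c,n,np.round(d["xyz"],3),round(d["conf"],2))
    print(r["camera_matrix"],r["pose"])
pickle.dump(D,open("d0.pkl","wb"))
print(monitor.get_state()["clock"])
E
```

```text
pics
{'clock': np.float64(0.0), 'joint_pos': array([ 1.072,  0.314,  0.045,  1.304, -0.   ,  1.431]), 'qvel': array([-0.001, -0.   ,  0.   ,  0.001,  0.001, -0.001]), 'tau': array([-1.0000e-03, -4.8063e+01,  2.9853e+01,  2.0000e-02, -0.0000e+00,
       -0.0000e+00]), 'tcp_pos': array([0.202, 0.538, 0.23 ]), 'orientation': array([ 0.   ,  0.822,  0.57 , -0.001]), 'wrist_force': array([ 0.79 , -0.123, -0.05 ]), 'ft_torque': array([ 0.036,  0.001, -0.024]), 'finger_gap': np.float64(0.086)}
top board_pale [ 0.636  0.197 -0.003] 0.63
top board_pale [ 0.483  0.304 -0.004] 0.58
top board_pale [0.488 0.187 0.001] 0.39
top board_dark [ 0.62  -0.053 -0.002] 0.65
top jigger [ 0.467  0.081 -0.002] 0.82
top bitters_red [0.49  0.19  0.001] 0.6
top lemon [ 0.485  0.305 -0.003] 0.73
top lemon [ 0.575  0.381 -0.003] 0.71
top lemon [0.484 0.525 0.004] 0.71
top lemon [ 0.46  -0.148  0.023] 0.27
top stopper [0.476 0.415 0.003] 0.74
top stopper [ 0.461 -0.153  0.003] 0.17
[[502.62696307   0.         314.47299596]
 [  0.         502.62696307 249.02889337]
 [  0.           0.           1.        ]] [[ 0.02
[... 273 characters left out ...]
002] 0.22
side board_dark [ 0.616 -0.06   0.006] 0.96
side jigger [0.471 0.077 0.004] 0.55
side lime [ 0.459 -0.148  0.   ] 0.67
side lime [0.469 0.078 0.005] 0.19
side lemon [ 0.485  0.524 -0.003] 0.82
side lemon [0.578 0.383 0.004] 0.79
side bitters_green [ 0.472 -0.029 -0.001] 0.98
side stopper [0.479 0.415 0.001] 0.81
side stopper [ 0.474 -0.028  0.002] 0.37
[[441.60495793   0.         317.34275731]
 [  0.         441.60495793 243.2444007 ]
 [  0.           0.           1.        ]] [[-0.99604111 -0.05640174  0.06870912  0.47479138]
 [-0.0887498   0.67491857 -0.73253559  0.86395242]
 [-0.00505678 -0.73573349 -0.67725229  0.67041569]
 [ 0.          0.          0.          1.        ]]
0.9
```

View pics/top0.png

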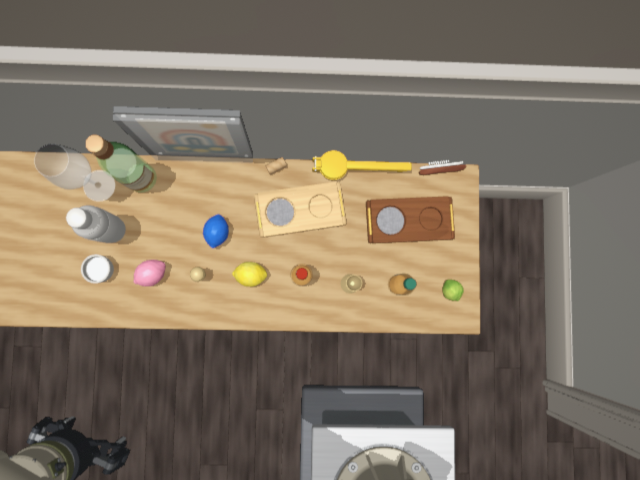

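View pics/side0.png

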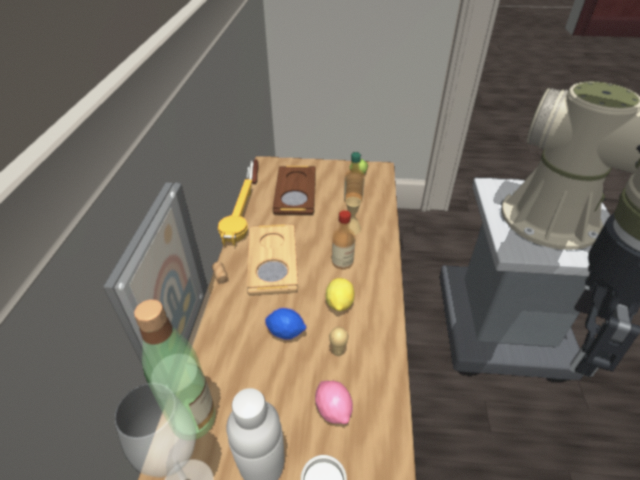

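Lemon-shaped things in the top image: yellow (250,274), pink (150,272) and blue (216,231). The yellow one is meant. Bottles: red cap at (302,274), green cap at (403,284). I'll measure these next and confirm them in enlarged crops.

```bash
cat > h.py <<'E'
import numpy as np, cv2, pickle
def cloud(r):
    K=r["camera_matrix"];z=r["z_map"];v,u=np.mgrid[:480,:640]
    P=np.stack([(u-K[0,2])/K[0,0]*z,(v-K[1,2])/K[1,1]*z,z],-1)
    W=P@r["pose"][:3,:3].T+r["pose"][:3,3]; W[z==0]=np.nan
    return W
E
python3 - <<'E'
from h import *
D=pickle.load(open("d0.pkl","rb"))
t=D["top"]; s=D["side"]
cv2.imwrite("pics/crop_t.png",cv2.resize(t["img"][180:310,180:480,::-1],None,fx=2.6,fy=2.6,interpolation=cv2.INTER_CUBIC))
cv2.imwrite("pics/crop_s.png",cv2.resize(s["img"][140:360,200:420,::-1],None,fx=2.7,fy=2.7,interpolation=cv2.INTER_CUBIC))
for n in D:
    W=cloud(D[n]); 
    m=(W[...,0]>.4)&(W[...,0]<.75)&(W[...,1]>-.2)&(W[...,1]<.5)
    print(n,"bench z",np.nanmedian(W[m][:,2]))
    for nm,c in dict(lemon=(.485,.305),red=(.49,.19),jig=(.469,.08),green=(.472,-.029),lime=(.459,-.148),stop=(.478,.415)).items():
        d=np.hypot(W[...,0]-c[0],W[...,1]-c[1])
        p=W[(d<.05)&(W[...,2]>.012)]
        if len(p)==0: continue
        print(nm,len(p),"min",np.round(np.percentile(p,1,axis=0),3),"max",np.round(np.percentile(p,99,axis=0),3))
        top=p[p[:,2]>p[:,2].max()-.012]; print("   top",np.round(top.mean(0),3),len(top))
E
```

```text
top bench z 0.001396121485903734
lemon 640 min [0.458 0.27  0.028] max [0.51  0.341 0.057]
   top [0.484 0.305 0.052] 281
red 396 min [0.461 0.169 0.056] max [0.507 0.213 0.136]
   top [0.484 0.191 0.133] 116
jig 260 min [0.452 0.064 0.013] max [0.485 0.096 0.083]
   top [0.468 0.078 0.078] 72
green 499 min [ 0.445 -0.044  0.014] max [ 0.49  -0.005  0.137]
   top [ 0.468 -0.028  0.133] 116
lime 372 min [ 0.434 -0.169  0.02 ] max [ 0.481 -0.127  0.048]
   top [ 0.458 -0.147  0.042] 212
stop 187 min [0.466 0.401 0.041] max [0.497 0.431 0.063]
   top [0.481 0.415 0.058] 137
side bench z 7.650064327285877e-05
lemon 766 min [0.458 0.286 0.018] max [0.51  0.345 0.055]
   top [0.485 0.312 0.05 ] 352
red 997 min [0.462 0.186 0.014] max [0.507 0.218 0.134]
   top [0.484 0.197 0.131] 117
jig 308 min [0.453 0.064 0.014] max [0.484 0.1   0.08 ]
   top [0.468 0.08  0.075] 113
green 711 min [ 0.445 -0.034  0.016] max [ 0.491 -0.002  0.134]
   top [ 0.468 -0.023  0.13 ] 76
lime 89 min [ 0.435 -0.158  0.013] max [ 0.481 -0.124  0.044]
   top [ 0.448 -0.139  0.038] 45
stop 371 min [0.467 0.407 0.013] max [0.497 0.434 0.061]
   top [0.482 0.422 0.056] 214
```

View pics/crop_t.png

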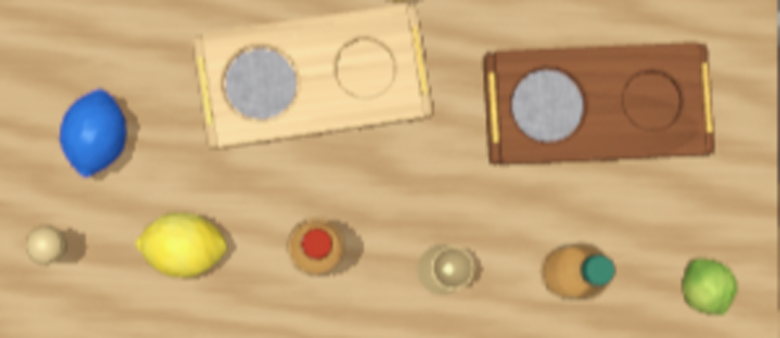

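View pics/crop_s.png

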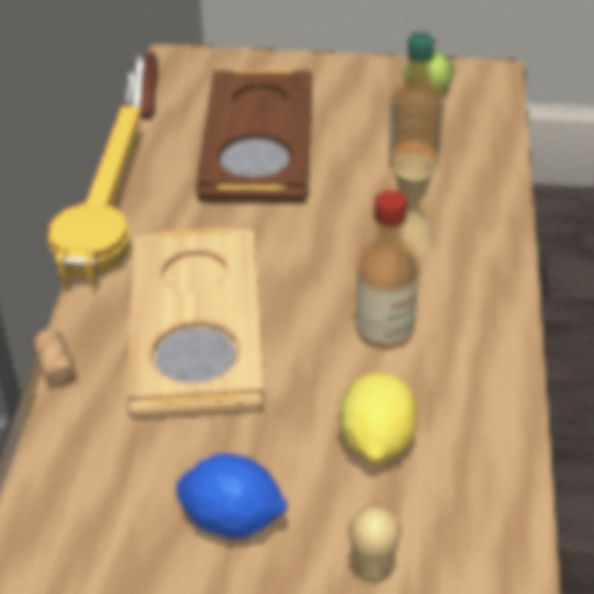

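The crops confirm the targets: yellow lemon, red-capped bottle, jigger and lime. In both boards the grey pocket is toward +y. Next I need the board poses and the fruit yaws.

Run:
```python
from h import *
D=pickle.load(open("d0.pkl","rb"))
for n in D:
    r=D[n];W=cloud(r);img=r["img"];hsv=cv2.cvtColor(img,cv2.COLOR_RGB2HSV)
    for nm,c in dict(pale=(.637,.197),dark=(.619,-.056)).items():
        d=np.hypot(W[...,0]-c[0],W[...,1]-c[1])
        zb={"top":.0014,"side":0}[n]
        m=(d<.125)&(W[...,2]-zb>.0135)&(W[...,2]<.03)
        num,l,st,ce=cv2.connectedComponentsWithStats(m.astype(np.uint8)); k=1+np.argmax(st[1:,4])
        p=W[(l==k)]
        rect=cv2.minAreaRect((p[:,:2]*1000).astype(np.float32))
        g=(hsv[...,1]<60)&(d<.09)&(W[...,2]<.03)
        q=W[g]
        print(n,nm,len(p),"rect mm",np.round(rect[0],1),np.round(rect[1],1),round(rect[2],1)," grey",np.round(np.nanmean(q,0),4),len(q), np.round((np.nanpercentile(q,2,axis=0)+np.nanpercentile(q,98,axis=0))/2,3))
t=D["top"];W=cloud(t);hsv=cv2.cvtColor(t["img"],cv2.COLOR_RGB2HSV)
for nm,c in dict(lemon=(.484,.305),lime=(.458,-.147)).items():
    d=np.hypot(W[...,0]-c[0],W[...,1]-c[1])
    p=W[(d<.05)&(W[...,2]>.012)][:,:2]*1000
    e=cv2.fitEllipse(cv2.convexHull(p.astype(np.float32))); print(nm,e, cv2.minAreaRect(p.astype(np.float32)))
    C=np.cov(p.T);w,v=np.linalg.eigh(C);print(np.sqrt(w)*2,np.degrees(np.arctan2(v[1,1],v[0,1])))
```

```text
top pale 2439 rect mm [634.1 197.2] [100.6 198.3] 9.9  grey [0.6275 0.2423 0.0106] 587 [0.627 0.242 0.011]
top dark 2462 rect mm [616.7 -54.2] [100.4 198.4] 4.3  grey [ 0.6149 -0.0093  0.0107] 591 [ 0.615 -0.009  0.011]
side pale 2167 rect mm [634.6 200.6] [100.1 198.6] 9.8  grey [0.6281 0.2412 0.0096] 486 [0.628 0.241 0.01 ]
side dark 1256 rect mm [616.9 -51.2] [100.5 197.8] 4.1  grey [ 0.6148 -0.0121  0.0096] 308 [ 0.615 -0.011  0.011]
lemon ((484.1292724609375, 305.4995422363281), (53.3353385925293, 73.79439544677734), 177.811279296875) ((484.305908203125, 304.61334228515625), (61.02608871459961, 60.43064880371094), 45.94482421875)
[26.82431562 36.13036512] 89.06748541136858
lime ((457.5677185058594, -148.1030731201172), (44.05580139160156, 51.66083526611328), 114.50969696044922) ((457.8647155761719, -148.92822265625), (45.982025146484375, 46.002254486083984), 73.61598205566406)
[21.97376396 25.35052697] -156.25176046336534
```

>>> {"op": "send_rows", "data": {
  "targets": [
    [0.028, -0.023, 0, -7, 0],
    [0.028, -0.023, 0, -7, 0],
    [0.028, -0.023, 0, -7, 0],
    [0.028, -0.023, 0, -7, 0],
    [0.028, -0.023, 0, -7, 0],
    [0.028, -0.023, 0, -7, 0],
    [0.028, -0.023, 0, -7, 0],
    [0.028, -0.023, 0, -7, 0],
    [0.028, -0.023, 0, -7, 0],
    [0.03, -0.026, 0, -7, 0],
    [0, 0, 0, 0, 0],
    [0, 0, 0, 0, 0]
  ],
  "newtons": 40
}}

```text
clock: 2.1
tcp_pos: [0.4844, 0.3047, 0.2311]
orientation: [-0.0, 1.0, -0.005, -0.0]
wrist_force: [-0.6, -0.1, -0.2]
finger_gap: 0.0854
```

```bash
cat >> h.py <<'E'
def st():
    from workcell import monitor
    s=monitor.get_state();w,x,y,z=s["orientation"]
    X=np.array([1-2*(y*y+z*z),2*(x*y+w*z)])
    print("t",round(s["clock"],2),"tcp",np.round(s["tcp_pos"],4),"yaw",round(np.degrees(np.arctan2(X[1],X[0])),1),"q",np.round(s["joint_pos"],2),"F",np.round(s["wrist_force"],1),"gap",round(float(s["finger_gap"]),4))
    return s
def wrist(name):
    from workcell import eyes
    s=st(); r=eyes.read_camera("wrist"); cv2.imwrite(f"pics/{name}.png",r["img"][:,:,::-1]); return s,r
E
python3 - <<'E'
from h import *
s,r=wrist("w1")
print(np.round(r["camera_matrix"],1),np.round(r["T_tool_cam"],3))
E
```

```text
t 2.1 tcp [0.4844 0.3047 0.2311] yaw -0.6 q [0.42 0.31 0.04 1.3  0.   2.  ] F [-0.6 -0.1 -0.2] gap 0.0854
[[371.6   0.  322. ]
 [  0.  371.6 228.8]
 [  0.    0.    1. ]] [[ 1.     0.    -0.    -0.001]
 [ 0.     0.948  0.319 -0.082]
 [ 0.    -0.319  0.948 -0.143]
 [ 0.     0.     0.     1.   ]]
```

View pics/w1.png

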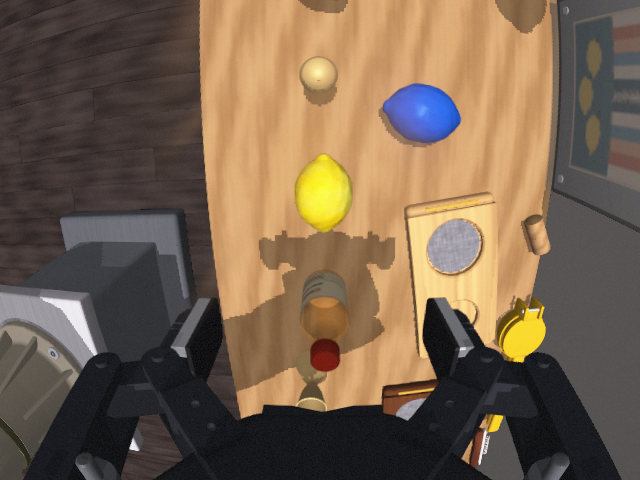

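The wrist view shows the yellow lemon at (323,190) between the jaw lines, with its long axis vertical in the picture (along world y). I'm descending on it.

>>> {"op": "send_rows", "data": {
  "targets": [
    [0, 0.0005, -0.04, 0, 0],
    [0, 0, -0.04, 0, 0],
    [0, 0, -0.04, 0, 0],
    [0, 0, -0.04, 0, 0],
    [0, 0, -0.03, 0, 0],
    [0, 0, -0.021, 0, 0],
    [0, 0, -0.01, 0, 0],
    [0, 0, 0, 0, 0],
    [0, 0, 0, 0, 120],
    [0, 0, 0, 0, 120],
    [0, 0, 0, 0, 160],
    [0, 0, 0, 0, 160]
  ]
}}

```text
clock: 3.35
tcp_pos: [0.4852, 0.3067, 0.0125]
orientation: [-0.001, 1.0, -0.005, 0.002]
wrist_force: [-1.5, 0.5, 5.5]
finger_gap: 0.0522
```

```bash
python3 -c "
from h import *
st()"
```

```text
t 3.35 tcp [0.4852 0.3067 0.0125] yaw -0.5 q [ 0.42  0.47 -0.3   0.8   0.    2.  ] F [-1.5  0.5  5.5] gap 0.0522
```

>>> {"op": "send_rows", "data": {
  "targets": [
    [0, 0, 0, 0, 200],
    [0, 0, 0, 0, 200],
    [0, 0, 0.01, 0, 200],
    [0, 0, 0.02, 0, 200],
    [0, 0, 0.03, 0, 200],
    [0, 0, 0.03, 0, 200],
    [0, 0, 0, 0, 200]
  ]
}}

```text
clock: 4.05
tcp_pos: [0.4872, 0.3073, 0.1061]
orientation: [-0.002, 1.0, -0.005, 0.004]
wrist_force: [0.8, 0.2, -1.0]
finger_gap: 0.052
```

```bash
python3 -c "
from h import *
wrist('w2')"
```

```text
t 4.05 tcp [0.4872 0.3073 0.1061] yaw -0.6 q [ 0.42  0.37 -0.18  1.   -0.    2.  ] F [ 0.8  0.2 -1. ] gap 0.052
```

View pics/w2.png

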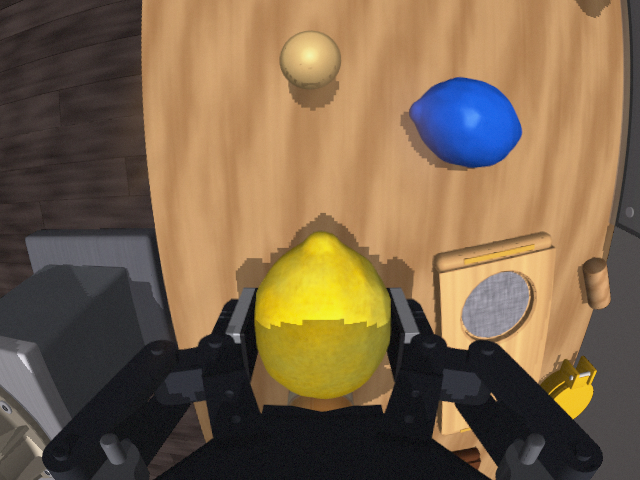

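>>> {"op": "send_rows", "data": {
  "targets": [
    [0, 0, 0, 0, 200],
    [0, 0, 0, 0, 200],
    [0, 0, 0, 0, 200]
  ]
}}

```text
clock: 4.4
tcp_pos: [0.4831, 0.3055, 0.0992]
orientation: [0.001, 1.0, -0.005, -0.001]
wrist_force: [-0.9, -0.4, -1.1]
finger_gap: 0.0523
```

>>> {"op": "send_rows", "data": {
  "targets": [
    [0.034, 0, 0.005, 0, 200],
    [0.034, 0, 0.005, 0, 200],
    [0.034, 0, 0, 0, 200],
    [0.033, 0, 0, 0, 200],
    [0, -0.045, 0, 0, 200],
    [0, -0.045, 0, 0, 200],
    [0, -0.045, 0, 0, 200],
    [0, -0.045, 0, 0, 200],
    [0, -0.045, 0, 0, 200],
    [0, -0.045, 0, 0, 200],
    [0, -0.045, 0, 0, 200],
    [0, -0.045, 0, 0, 200]
  ]
}}

```text
clock: 5.6
tcp_pos: [0.6181, -0.0557, 0.1093]
orientation: [-0.0, 1.0, -0.005, -0.001]
wrist_force: [0.8, -0.0, -0.7]
finger_gap: 0.0523
```

>>> {"op": "send_rows", "data": {
  "targets": [
    [0, -0.025, -0.01, 0, 200],
    [0, -0.02, -0.02, 0, 200],
    [0, 0, -0.02, 0, 200],
    [0, 0, 0, 0, 200],
    [0, 0, 0, 0, 200],
    [0, 0, 0, 0, 200]
  ]
}}

```text
clock: 6.2
tcp_pos: [0.6195, -0.0986, 0.0611]
orientation: [0.0, 1.0, -0.004, 0.0]
wrist_force: [-0.6, -0.1, -1.1]
finger_gap: 0.0523
```

Run:
```python
from h import *
s,r=wrist("w3")
from workcell import eyes
for c in ["side","top"]:
    r=eyes.read_camera(c);W=cloud(r);h=cv2.cvtColor(r["img"],cv2.COLOR_RGB2HSV)
    cv2.imwrite(f"pics/{c}3.png",r["img"][:,:,::-1])
    d=np.hypot(W[...,0]-.62,W[...,1]+.1)
    m=(d<.06)&(h[...,0]>22)&(h[...,0]<35)&(h[...,1]>150)&(W[...,2]>.03)
    p=W[m]; print(c,len(p))
    if len(p): print(np.round(np.percentile(p,[1,50,99],axis=0),3))
    print([(np.round(d["xyz"],3),d["conf"]) for d in eyes.tip_of("lemon_centre",c)[:4]])
```

```text
t 6.2 tcp [ 0.6195 -0.0986  0.0611] yaw -0.5 q [-0.29  0.51 -0.09  0.97  0.    1.29] F [-0.6 -0.1 -1.1] gap 0.0523
side 131
[[ 0.596 -0.095  0.064]
 [ 0.609 -0.076  0.084]
 [ 0.634 -0.059  0.103]]
[(array([ 0.62 , -0.097,  0.08 ]), 0.69), (array([0.48 , 0.529, 0.027]), 0.69), (array([0.575, 0.382, 0.03 ]), 0.67)]
top 283
[[ 0.595 -0.091  0.075]
 [ 0.615 -0.079  0.092]
 [ 0.642 -0.062  0.123]]
[(array([0.481, 0.525, 0.031]), 0.75), (array([ 0.621, -0.103,  0.076]), 0.72), (array([0.578, 0.387, 0.03 ]), 0.68), (array([0.48 , 0.418, 0.002]), 0.22)]
```

View pics/w3.png

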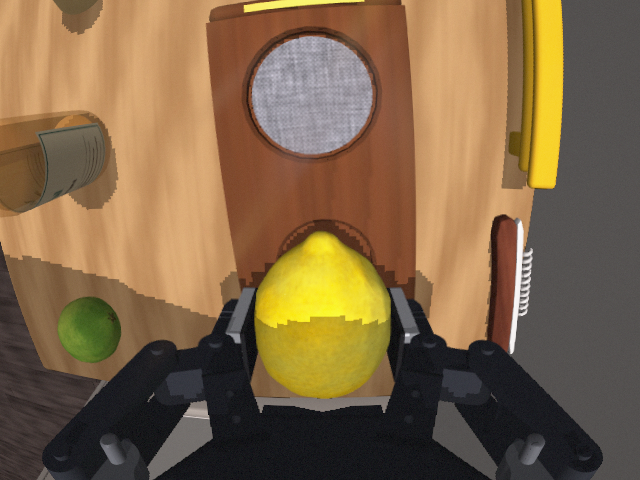

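View pics/side3.png

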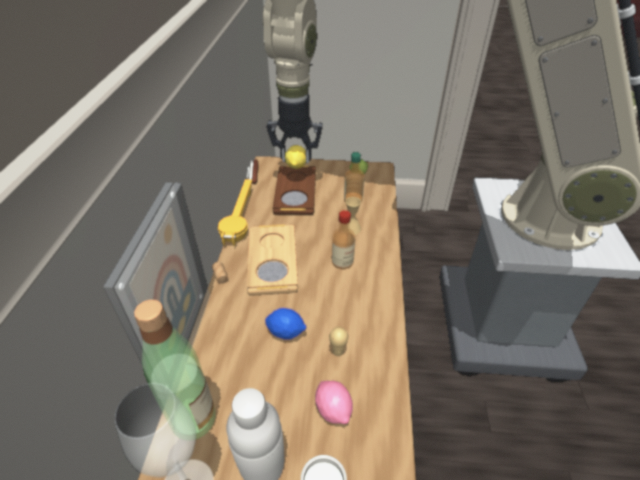

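>>> {"op": "send_rows", "data": {
  "targets": [
    [0, -0.001, -0.015, 0, 200],
    [0, 0, -0.012, 0, 200],
    [0, 0, -0.008, 0, 200],
    [0, 0, -0.003, 0, 200],
    [0, 0, 0, 0, 200],
    [0, 0, 0, 0, 200]
  ]
}}

```text
clock: 7.05
tcp_pos: [0.6188, -0.0998, 0.0228]
orientation: [-0.0, 1.0, -0.005, 0.0]
wrist_force: [-1.1, 1.3, 5.4]
finger_gap: 0.0523
```

>>> {"op": "send_rows", "data": {
  "targets": [
    [0, 0, -0.001, 0, 200],
    [0, 0, 0, 0, 200],
    [0, 0, 0, 0, 200]
  ]
}}

```text
clock: 7.35
tcp_pos: [0.6189, -0.0999, 0.0226]
orientation: [0.0, 1.0, -0.005, 0.0]
wrist_force: [-3.5, 1.9, 9.5]
finger_gap: 0.0524
```

>>> {"op": "send_rows", "data": {
  "targets": [
    [0, 0, 0, 0, 90],
    [0, 0, 0, 0, 60],
    [0, 0, 0, 0, 60],
    [0, 0, 0, 0, 20],
    [0, 0, 0.01, 0, 0],
    [0, 0, 0.03, 0, 0],
    [0, 0, 0.05, 0, 0],
    [0, 0, 0.05, 0, 0],
    [0, 0, 0, 0, 0]
  ]
}}

```text
clock: 8.25
tcp_pos: [0.6234, -0.1014, 0.1705]
orientation: [0.002, 1.0, -0.005, 0.007]
wrist_force: [0.3, -0.7, 0.2]
finger_gap: 0.0856
```

Run:
```python
from h import *
s,r=wrist("w4")
from workcell import eyes
for c in ["side","top"]:
    r=eyes.read_camera(c);W=cloud(r);h=cv2.cvtColor(r["img"],cv2.COLOR_RGB2HSV)
    d=np.hypot(W[...,0]-.62,W[...,1]+.1)
    m=(d<.06)&(h[...,0]>22)&(h[...,0]<35)&(h[...,1]>150)&(W[...,2]>.02)
    p=W[m]; print(c,len(p))
    if len(p): print(np.round(np.percentile(p,[1,50,99],axis=0),3))
    for n in ["lemon_centre","lime"]:print([(np.round(d["xyz"],3),d["conf"]) for d in eyes.tip_of(n,c)[:4]])
```

```text
t 8.25 tcp [ 0.6234 -0.1014  0.1705] yaw -0.6 q [-0.29  0.43  0.07  1.2  -0.    1.29] F [ 0.3 -0.7  0.2] gap 0.0856
side 101
[[ 0.592 -0.097  0.026]
 [ 0.605 -0.073  0.042]
 [ 0.634 -0.059  0.055]]
[(array([ 0.618, -0.102,  0.042]), 0.97), (array([0.483, 0.532, 0.028]), 0.95), (array([0.58 , 0.383, 0.028]), 0.88)]
[(array([ 0.454, -0.147, -0.001]), 0.57), (array([ 0.62 , -0.097,  0.039]), 0.44)]
top 554
[[ 0.592 -0.133  0.037]
 [ 0.614 -0.093  0.057]
 [ 0.641 -0.065  0.068]]
[(array([ 0.622, -0.101,  0.039]), 0.89), (array([0.481, 0.527, 0.03 ]), 0.59), (array([0.579, 0.384, 0.026]), 0.57)]
[(array([ 0.462, -0.155,  0.002]), 0.77)]
```

View pics/w4.png

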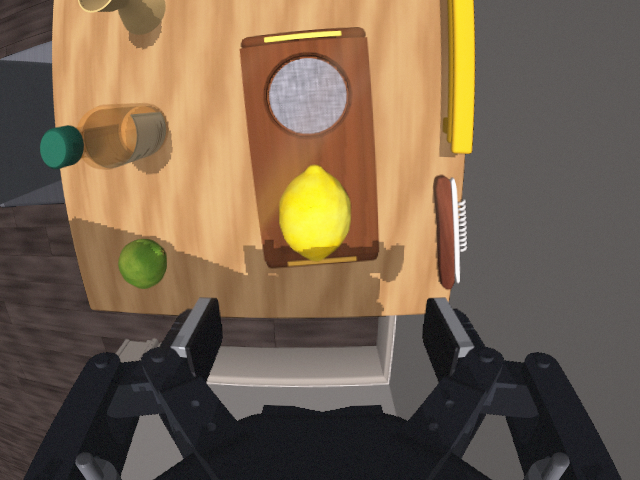

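The lemon is seated: its top is at z 0.067 and its centre is about (0.620,-0.101). Next is the lime.

>>> {"op": "send_rows", "data": {
  "targets": [
    [-0.018, -0.005, 0, -7.2, 0],
    [-0.018, -0.005, 0, -7.2, 0],
    [-0.018, -0.005, 0, -7.2, 0],
    [-0.018, -0.005, 0, -7.2, 0],
    [-0.018, -0.005, 0, -7.2, 0],
    [-0.018, -0.005, 0, -7.2, 0],
    [-0.018, -0.005, 0, -7.2, 0],
    [-0.018, -0.006, 0, -7.2, 0],
    [-0.018, -0.006, 0, -7.2, 0],
    [0, 0, 0, 0, 0],
    [0, 0, 0, 0, 0],
    [0, 0, 0, 0, 0]
  ]
}}

```text
clock: 9.8
tcp_pos: [0.4575, -0.147, 0.161]
orientation: [-0.0, 0.842, -0.539, -0.0]
wrist_force: [0.6, -0.1, -0.1]
finger_gap: 0.0852
```

Run:
```python
from h import *
s,r=wrist("w5")
from workcell import eyes
print([(np.round(d["xyz"],3),d["conf"]) for d in eyes.tip_of("lime","wrist")[:4]])
```

```text
t 9.8 tcp [ 0.4575 -0.147   0.161 ] yaw -65.3 q [-0.48  0.17 -0.32  1.08  0.    2.23] F [ 0.6 -0.1 -0.1] gap 0.0852
[]
```

View pics/w5.png

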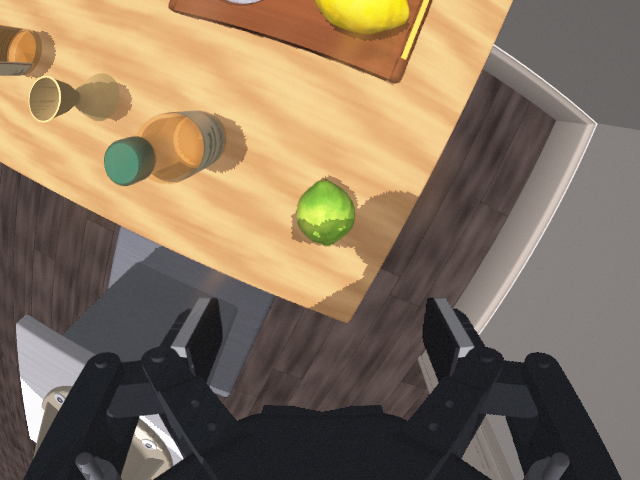

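>>> {"op": "send_rows", "data": {
  "targets": [
    [0, 0, -0.04, 0, 0],
    [0, 0, -0.04, 0, 0],
    [0, 0, -0.035, 0, 0],
    [0, 0, -0.022, 0, 0],
    [0, 0, -0.01, 0, 0],
    [0, 0, -0.005, 0, 0],
    [0, 0, 0, 0, 0],
    [0, 0, 0, 0, 0],
    [0, 0, 0, 0, 120],
    [0, 0, 0, 0, 160],
    [0, 0, 0, 0, 200],
    [0, 0, 0, 0, 200]
  ]
}}

```text
clock: 11.1
tcp_pos: [0.4575, -0.1475, 0.0104]
orientation: [0.0, 0.842, -0.54, 0.001]
wrist_force: [-2.4, -0.1, 7.1]
finger_gap: 0.0433
```

>>> {"op": "send_rows", "data": {
  "targets": [
    [0, 0, 0, 0, 200],
    [0, 0, 0.01, 0, 200],
    [0, 0, 0.02, 0, 200],
    [0, 0, 0.03, 0, 200],
    [0, 0, 0.03, 0, 200],
    [0, 0, 0, 0, 200],
    [0, 0, 0, 0, 200]
  ]
}}

```text
clock: 11.8
tcp_pos: [0.4575, -0.1474, 0.1004]
orientation: [-0.0, 0.842, -0.54, 0.001]
wrist_force: [1.0, -1.0, -0.3]
finger_gap: 0.0431
```

Run:
```python
from h import *
s,r=wrist("w6")
```

```text
t 11.8 tcp [ 0.4575 -0.1474  0.1004] yaw -65.4 q [-0.48  0.21 -0.42  0.93 -0.    2.23] F [ 1.  -1.  -0.3] gap 0.0431
```

View pics/w6.png

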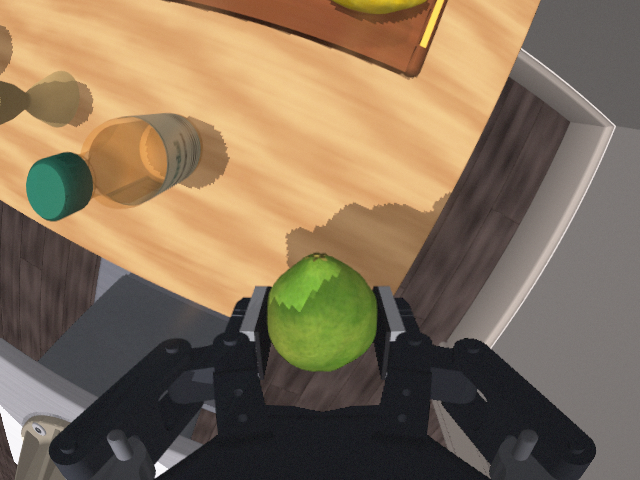

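>>> {"op": "send_rows", "data": {
  "targets": [
    [0.037, 0, 0.02, 0, 200],
    [0.037, 0, 0, 0, 200],
    [0.037, 0, 0, 7.3, 200],
    [0.037, 0, 0, 7.3, 200],
    [0.037, 0, 0, 7.3, 200],
    [0, 0.043, 0, 7.3, 200],
    [0, 0.043, 0, 7.3, 200],
    [0, 0.043, 0, 7.3, 200],
    [0, 0.043, 0, 7.3, 200],
    [0, 0.043, 0, 7.3, 200],
    [0, 0.043, 0, 7.3, 200],
    [0, 0.0415, 0, 7.3, 200]
  ]
}}

```text
clock: 13.05
tcp_pos: [0.6405, 0.1541, 0.1173]
orientation: [0.0, 0.998, 0.069, -0.002]
wrist_force: [0.5, -0.4, -0.7]
finger_gap: 0.043
```

>>> {"op": "send_rows", "data": {
  "targets": [
    [0, 0, -0.03, 0, 200],
    [0, 0, -0.03, 0, 200],
    [0, 0, 0, 0, 200],
    [0, 0, 0, 0, 200],
    [0, 0, 0, 0, 200],
    [0, 0, 0, 0, 200]
  ]
}}

```text
clock: 13.65
tcp_pos: [0.6432, 0.1521, 0.061]
orientation: [-0.0, 0.998, 0.066, 0.001]
wrist_force: [-0.3, -0.4, 0.2]
finger_gap: 0.043
```

Run:
```python
from h import *
s,r=wrist("w7")
from workcell import eyes
for c in ["side","top"]:
    eyes.read_camera(c)
    print([(np.round(d["xyz"],3),d["conf"]) for d in eyes.tip_of("lime_centre",c)[:4]])
```

```text
t 13.65 tcp [0.6432 0.1521 0.061 ] yaw 7.6 q [0.11 0.57 0.01 1.01 0.   1.55] F [-0.3 -0.4  0.2] gap 0.043
[(array([0.645, 0.151, 0.073]), 0.71), (array([ 0.471, -0.029,  0.001]), 0.36)]
[(array([0.478, 0.415, 0.002]), 0.69)]
```

View pics/w7.png

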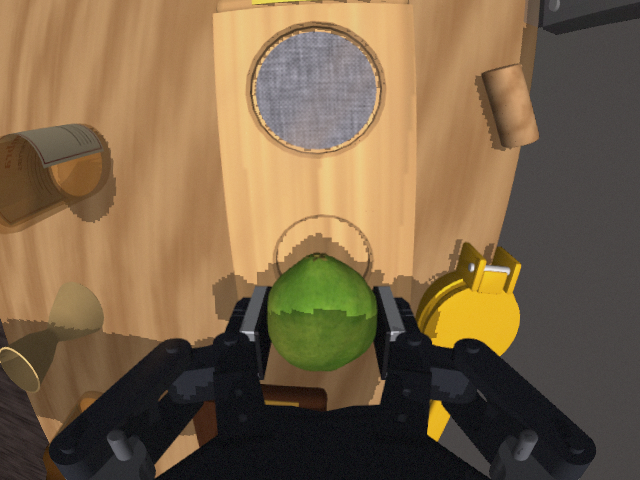

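Run:
```python
from h import *
D=pickle.load(open("d0.pkl","rb"))
for n in D:
    W=cloud(D[n]);m=(W[...,0]>.69)&(W[...,0]<.8)&(abs(W[...,1]-.15)<.04)&(W[...,2]>.008)&(W[...,2]<.1)
    print(n,np.round(np.percentile(W[m],[1,50,99],axis=0),3))
```

```text
top [[0.691 0.111 0.011]
 [0.749 0.139 0.034]
 [0.776 0.188 0.097]]
side [[0.691 0.111 0.01 ]
 [0.754 0.145 0.033]
 [0.776 0.188 0.098]]
```

Run:
```python
from h import *
D=pickle.load(open("d0.pkl","rb"))
for n in D:
    W=cloud(D[n])
    for y in (.12,.13,.14,.15,.16,.17,.18):
        m=(W[...,0]>.65)&(W[...,0]<.8)&(abs(W[...,1]-y)<.005)&(W[...,2]>.022)&(W[...,2]<.06)
        print(n,y,m.sum(),np.round(np.sort(W[m][:,0])[:3],3),np.round(W[m][:,2].max(),3) if m.sum() else "")
```

```text
top 0.12 148 [0.656 0.703 0.704] 0.059
top 0.13 152 [0.658 0.669 0.671] 0.059
top 0.14 132 [0.669 0.69  0.705] 0.059
top 0.15 104 [0.712 0.714 0.715] 0.059
top 0.16 80 [0.671 0.68  0.721] 0.059
top 0.17 49 [0.72  0.721 0.721] 0.054
top 0.18 24 [0.663 0.773 0.774] 0.058
side 0.12 102 [0.704 0.704 0.705] 0.059
side 0.13 104 [0.702 0.704 0.704] 0.059
side 0.14 112 [0.706 0.706 0.707] 0.059
side 0.15 89 [0.71  0.711 0.711] 0.058
side 0.16 68 [0.721 0.721 0.722] 0.057
side 0.17 88 [0.72  0.721 0.722] 0.06
side 0.18 25 [0.774 0.775 0.775] 0.06
```

>>> {"op": "send_rows", "data": {
  "targets": [
    [0, 0, -0.015, 0, 200],
    [0, 0, -0.012, 0, 200],
    [0, 0, -0.008, 0, 200],
    [0, 0, -0.004, 0, 200],
    [0, 0, 0, 0, 200],
    [0, 0, 0, 0, 200]
  ]
}}

```text
clock: 14.5
tcp_pos: [0.6418, 0.1524, 0.0205]
orientation: [0.0, 0.998, 0.067, -0.0]
wrist_force: [-1.7, 0.5, 1.0]
finger_gap: 0.0433
```

>>> {"op": "send_rows", "data": {
  "targets": [
    [0, 0, -0.001, 0, 200],
    [0, 0, -0.001, 0, 200],
    [0, 0, 0, 0, 200]
  ]
}}

```text
clock: 14.8
tcp_pos: [0.6419, 0.1524, 0.0204]
orientation: [0.0, 0.998, 0.067, 0.0]
wrist_force: [-6.2, 0.1, 12.4]
finger_gap: 0.0431
```

>>> {"op": "send_rows", "data": {
  "targets": [
    [0, 0, 0, 0, 90],
    [0, 0, 0, 0, 75],
    [0, 0, 0, 0, 75],
    [0, 0, 0, 0, 75],
    [0, 0, 0.01, 0, 75],
    [0, 0, 0.03, 0, 75],
    [0, 0, 0.05, 0, 0],
    [0, 0, 0.05, 0, 0],
    [0, 0, 0, 0, 0],
    [0, 0, 0, 0, 0]
  ]
}}

```text
clock: 15.8
tcp_pos: [0.6434, 0.1526, 0.1612]
orientation: [-0.0, 0.998, 0.067, 0.003]
wrist_force: [0.6, 0.6, -0.7]
finger_gap: 0.0857
```

Run:
```python
from h import *
s,r=wrist("w8")
from workcell import eyes
for c in ["side","top"]:
    r=eyes.read_camera(c);W=cloud(r);h=cv2.cvtColor(r["img"],cv2.COLOR_RGB2HSV)
    d=np.hypot(W[...,0]-.642,W[...,1]-.152)
    m=(d<.06)&(h[...,0]>32)&(h[...,0]<70)&(h[...,1]>100)&(W[...,2]>.02)
    p=W[m]; print(c,len(p))
    if len(p): print(np.round(np.percentile(p,[1,50,99],axis=0),3))
    print([(np.round(d["xyz"],3),d["conf"]) for d in eyes.tip_of("lime_centre",c)[:4]])
    print([(np.round(d["xyz"],3),d["conf"]) for d in eyes.tip_of("bitters_red",c)[:4]])
```

```text
t 15.8 tcp [0.6434 0.1526 0.1612] yaw 7.6 q [ 0.11  0.5   0.16  1.22 -0.    1.55] F [ 0.6  0.6 -0.7] gap 0.0857
side 305
[[0.62  0.144 0.028]
 [0.638 0.168 0.045]
 [0.659 0.181 0.054]]
[(array([0.641, 0.154, 0.031]), 0.58)]
[(array([0.488, 0.192, 0.006]), 0.6)]
top 5
[[0.634 0.177 0.035]
 [0.639 0.177 0.036]
 [0.642 0.177 0.039]]
[]
[(array([ 0.489,  0.194, -0.001]), 0.81)]
```

View pics/w8.png

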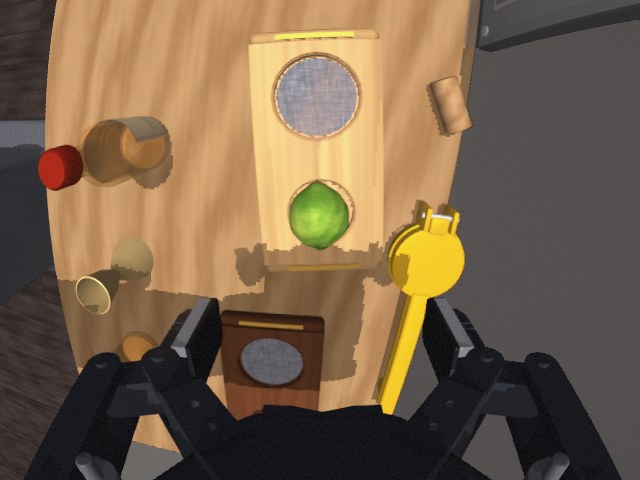

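The lime is seated. It shows at (320,215) inside its cup, with its top at about z 0.055. Next is the red-capped bottle at (0.484, 0.192).

>>> {"op": "send_rows", "data": {
  "targets": [
    [-0.02, 0, 0.03, 0, 0],
    [-0.04, 0.013, 0, -2, 0],
    [-0.04, 0.013, 0, -3, 0],
    [-0.04, 0.013, 0, -2, 0],
    [-0.018, 0, 0, 0, 0],
    [0, 0, 0, 0, 0],
    [0, 0, 0, 0, 0],
    [0, 0, 0, 0, 0]
  ]
}}

```text
clock: 16.95
tcp_pos: [0.4852, 0.1913, 0.1882]
orientation: [-0.0, 1.0, 0.005, 0.0]
wrist_force: [0.8, -0.6, 0.3]
finger_gap: 0.0859
```

Run:
```python
from h import *
s,r=wrist("w9")
```

```text
t 16.95 tcp [0.4852 0.1913 0.1882] yaw 0.6 q [ 0.22  0.23 -0.18  1.17 -0.    1.78] F [ 0.8 -0.6  0.3] gap 0.0859
```

View pics/w9.png

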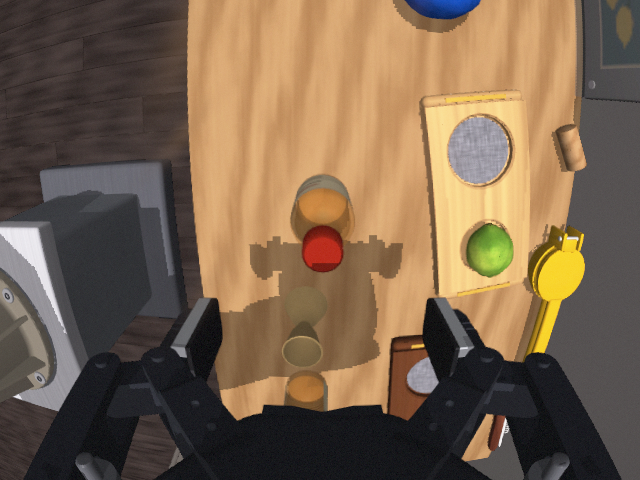

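>>> {"op": "send_rows", "data": {
  "targets": [
    [0, 0, -0.03, 0, 0],
    [0, 0, -0.03, 0, 0],
    [0, 0, -0.025, 0, 0],
    [0, 0, -0.015, 0, 0],
    [0, 0, 0, 0, 0],
    [0, 0, 0, 0, 0],
    [0, 0, 0, 0, 120],
    [0, 0, 0, 0, 160],
    [0, 0, 0, 0, 200],
    [0, 0, 0, 0, 230],
    [0, 0, 0, 0, 230],
    [0, 0, 0, 0, 230]
  ]
}}

```text
clock: 18.2
tcp_pos: [0.4845, 0.1915, 0.0889]
orientation: [-0.0, 1.0, 0.006, 0.001]
wrist_force: [-0.2, 0.0, 3.6]
finger_gap: 0.0242
```

Run:
```python
from h import *
s,r=wrist("w10")
```

```text
t 18.2 tcp [0.4845 0.1915 0.0889] yaw 0.6 q [ 0.22  0.3  -0.34  0.93 -0.    1.78] F [-0.2  0.   3.6] gap 0.0242
```

View pics/w10.png

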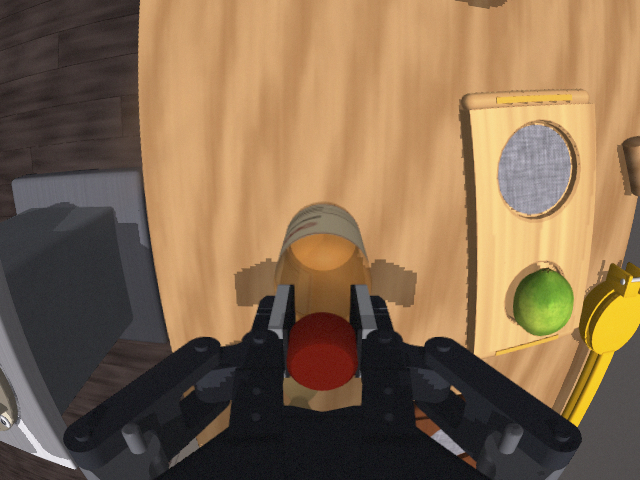

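>>> {"op": "send_rows", "data": {
  "targets": [
    [0, 0, 0.01, 0, 230],
    [0, 0, 0.03, 0, 230],
    [0, 0, 0.03, 0, 230],
    [0.01, 0, 0.02, 0, 230],
    [0.03, -0.02, 0, 0, 230],
    [0.03, -0.03, 0, 0, 230],
    [0.03, -0.03, 0, 0, 230],
    [0.03, -0.03, 0, 0, 230],
    [0, -0.03, 0, 0, 230],
    [0, -0.03, 0, 0, 230],
    [0, -0.0305, 0, 0, 230],
    [0, 0, 0, 0, 230]
  ]
}}

```text
clock: 19.45
tcp_pos: [0.6136, -0.0126, 0.178]
orientation: [0.001, 1.0, 0.003, -0.001]
wrist_force: [-0.5, 1.0, -1.4]
finger_gap: 0.0243
```

>>> {"op": "send_rows", "data": {
  "targets": [
    [0, 0, -0.02, 0, 230],
    [0, 0, -0.02, 0, 230],
    [0, 0, 0, 0, 230],
    [0, 0, 0, 0, 230],
    [0, 0, 0, 0, 230]
  ]
}}

```text
clock: 19.95
tcp_pos: [0.6145, -0.0087, 0.1395]
orientation: [0.0, 1.0, 0.006, 0.001]
wrist_force: [-0.0, -1.0, -0.6]
finger_gap: 0.024
```

Run:
```python
from h import *
s,r=wrist("w11")
from workcell import eyes
for c in ["side","top"]:
    r=eyes.read_camera(c); cv2.imwrite(f"pics/{c}11.png",cv2.resize(r["img"][100:300,200:440,::-1] if c=="side" else r["img"][150:300,300:500,::-1],None,fx=3,fy=3))
    print([(np.round(d["xyz"],3),d["conf"]) for d in eyes.tip_of("bitters_red",c)[:4]])
```

```text
t 19.95 tcp [ 0.6145 -0.0087  0.1395] yaw 0.7 q [-0.14  0.43 -0.01  1.13  0.    1.41] F [-0.  -1.  -0.6] gap 0.024
[(array([ 0.617, -0.008,  0.054]), 0.76)]
[(array([ 0.618, -0.009,  0.049]), 0.85)]
```

View pics/w11.png

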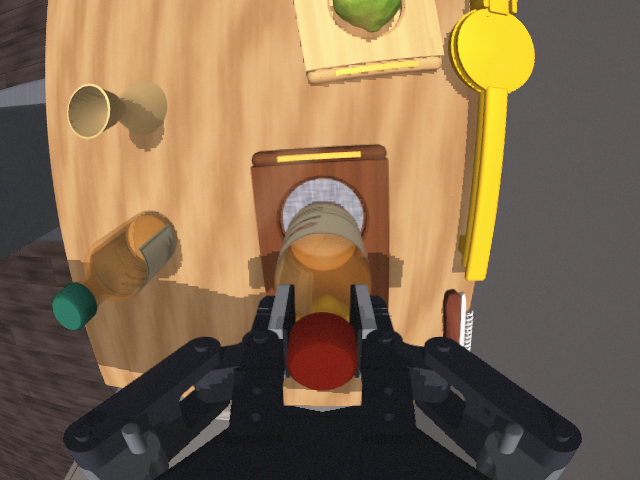

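View pics/side11.png

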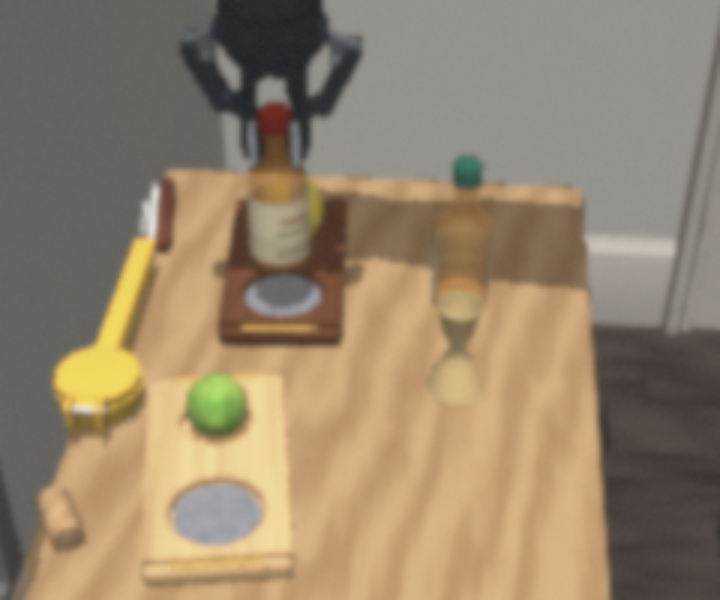

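>>> {"op": "send_rows", "data": {
  "targets": [
    [-0.001, 0, -0.015, 0, 230],
    [0, 0, -0.012, 0, 230],
    [0, 0, -0.008, 0, 230],
    [0, 0, -0.004, 0, 230],
    [0, 0, 0, 0, 230],
    [0, 0, 0, 0, 230]
  ]
}}

```text
clock: 20.8
tcp_pos: [0.6131, -0.0091, 0.0994]
orientation: [0.0, 1.0, 0.006, 0.0]
wrist_force: [-0.1, 0.1, -1.7]
finger_gap: 0.024
```

>>> {"op": "send_rows", "data": {
  "targets": [
    [0, 0, -0.001, 0, 230],
    [0, 0, 0, 0, 230],
    [0, 0, 0, 0, 230]
  ]
}}

```text
clock: 21.1
tcp_pos: [0.6133, -0.0092, 0.0989]
orientation: [0.0, 1.0, 0.006, 0.001]
wrist_force: [0.1, 0.4, 2.4]
finger_gap: 0.0244
```

>>> {"op": "send_rows", "data": {
  "targets": [
    [0, 0, 0, 0, 180],
    [0, 0, 0, 0, 150],
    [0, 0, 0, 0, 100],
    [0, 0, 0, 0, 0],
    [0, 0, 0, 0, 0],
    [0, 0, 0.02, 0, 0],
    [0, 0, 0.04, 0, 0],
    [0, 0, 0.04, 0, 0],
    [0, 0, 0.01, 0, 0],
    [0, 0, 0, 0, 0],
    [0, 0, 0, 0, 0]
  ]
}}

```text
clock: 22.2
tcp_pos: [0.6125, -0.009, 0.2073]
orientation: [-0.0, 1.0, 0.006, -0.001]
wrist_force: [-0.0, -0.0, -0.3]
finger_gap: 0.0856
```

Run:
```python
from h import *
s,r=wrist("w12")
from workcell import eyes
for c in ["side","top"]:
    r=eyes.read_camera(c); 
    for n in ["bitters_red","jigger","bitters_green"]: print(c,n,[(np.round(d["xyz"],3),d["conf"]) for d in eyes.tip_of(n,c)[:4]])
```

```text
t 22.2 tcp [ 0.6125 -0.009   0.2073] yaw 0.6 q [-0.15  0.39  0.1   1.28 -0.    1.41] F [-0.  -0.  -0.3] gap 0.0856
side bitters_red [(array([ 0.617, -0.011,  0.018]), 0.77)]
side jigger [(array([0.468, 0.081, 0.002]), 0.94)]
side bitters_green [(array([ 0.473, -0.029,  0.002]), 0.86), (array([0.641, 0.151, 0.034]), 0.52), (array([0.642, 0.153, 0.009]), 0.49)]
top bitters_red [(array([ 0.618, -0.008,  0.007]), 0.77)]
top jigger [(array([ 0.465,  0.078, -0.001]), 0.57)]
top bitters_green [(array([ 0.467, -0.028,  0.001]), 0.78)]
```

View pics/w12.png

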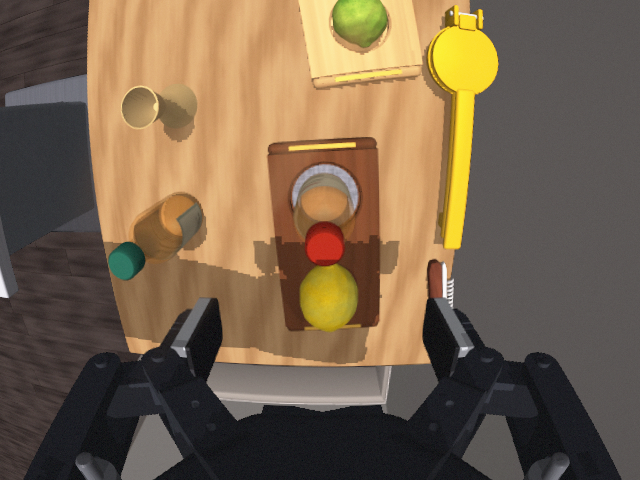

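>>> {"op": "send_rows", "data": {
  "targets": [
    [0, 0.03, 0, 0, 0],
    [-0.025, 0.03, 0, 0, 0],
    [-0.04, 0.028, 0, 0, 0],
    [-0.04, 0, 0, 0, 0],
    [-0.04, 0, 0, 0, 0],
    [0, 0, -0.03, 0, 0],
    [0, 0, -0.03, 0, 0],
    [0, 0, -0.02, 0, 0],
    [0, 0, 0, 0, 0],
    [0, 0, 0, 0, 0],
    [0, 0, 0, 0, 0]
  ]
}}

```text
clock: 23.75
tcp_pos: [0.4691, 0.0789, 0.1296]
orientation: [0.0, 1.0, 0.006, 0.001]
wrist_force: [0.2, -0.8, 0.9]
finger_gap: 0.0855
```

Run:
```python
from h import *
s,r=wrist("w13")
```

```text
t 23.75 tcp [0.4691 0.0789 0.1296] yaw 0.6 q [-0.    0.18 -0.39  1.   -0.    1.56] F [ 0.2 -0.8  0.9] gap 0.0855
```

View pics/w13.png

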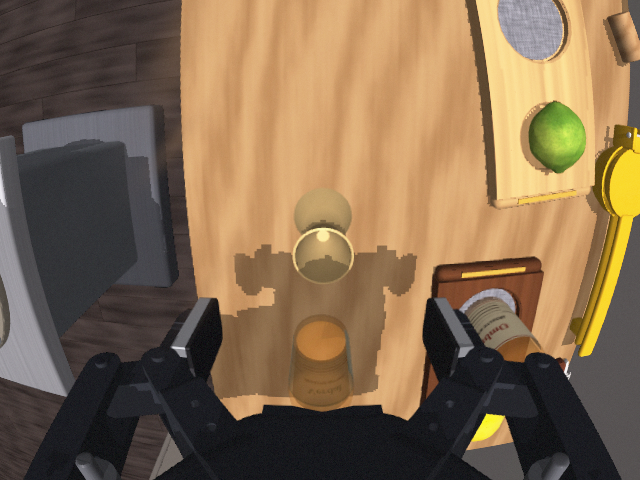

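>>> {"op": "send_rows", "data": {
  "targets": [
    [0, 0, -0.03, 0, 0],
    [0, 0, -0.03, 0, 0],
    [0, 0, -0.025, 0, 0],
    [0, 0, -0.01, 0, 0],
    [0, 0, 0, 0, 0],
    [0, 0, 0, 0, 0],
    [0, 0, 0, 0, 100],
    [0, 0, 0, 0, 140],
    [0, 0, 0, 0, 180],
    [0, 0, 0, 0, 200],
    [0, 0, 0, 0, 200],
    [0, 0, 0, 0, 200]
  ]
}}

```text
clock: 25.0
tcp_pos: [0.4686, 0.0789, 0.0344]
orientation: [0.0, 1.0, 0.006, 0.001]
wrist_force: [-0.8, -0.1, 6.3]
finger_gap: 0.0372
```

>>> {"op": "send_rows", "data": {
  "targets": [
    [0, 0, 0.01, 0, 200],
    [0, 0, 0.02, 0, 200],
    [0, 0, 0.03, 0, 200],
    [0, 0, 0.03, 0, 200],
    [0, 0, 0, 0, 200],
    [0, 0, 0, 0, 200]
  ]
}}

```text
clock: 25.6
tcp_pos: [0.4685, 0.0789, 0.1242]
orientation: [0.0, 1.0, 0.006, 0.001]
wrist_force: [0.8, -0.0, -1.3]
finger_gap: 0.037
```

Run:
```python
from h import *
s,r=wrist("w14")
```

```text
t 25.6 tcp [0.4685 0.0789 0.1242] yaw 0.6 q [-0.    0.18 -0.4   0.99 -0.    1.56] F [ 0.8 -0.  -1.3] gap 0.037
```

View pics/w14.png

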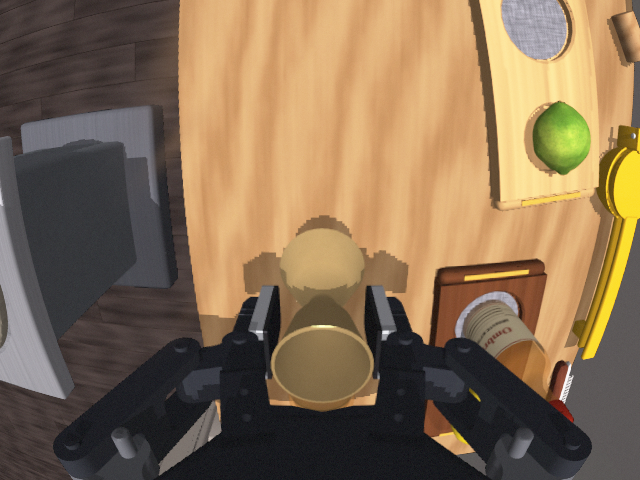

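>>> {"op": "send_rows", "data": {
  "targets": [
    [0.01, 0.01, 0, 0, 200],
    [0.02, 0.0205, 0, 0, 200],
    [0.02, 0.0205, 0, 0, 200],
    [0.02, 0.0205, 0, 0, 200],
    [0.02, 0.0205, 0, 0, 200],
    [0.02, 0.0205, 0, 0, 200],
    [0.02, 0.0205, 0, 0, 200],
    [0.02, 0.0205, 0, 0, 200],
    [0.009, 0.01, -0.02, 0, 200],
    [0, 0, -0.02, 0, 200],
    [0, 0, 0, 0, 200],
    [0, 0, 0, 0, 200]
  ]
}}

```text
clock: 26.85
tcp_pos: [0.6259, 0.2426, 0.0816]
orientation: [0.0, 1.0, 0.006, -0.002]
wrist_force: [-0.9, -0.4, -1.1]
finger_gap: 0.0373
```

Run:
```python
from h import *
s,r=wrist("w15")
from workcell import eyes
for c in ["side","top"]:
    r=eyes.read_camera(c); W=cloud(r)
    cv2.imwrite(f"pics/{c}15.png",cv2.resize(r["img"][100:300,180:420,::-1] if c=="side" else r["img"][150:300,200:400,::-1],None,fx=3,fy=3))
    print([(np.round(d["xyz"],3),d["conf"]) for d in eyes.tip_of("jigger",c)[:4]])
```

```text
t 26.85 tcp [0.6259 0.2426 0.0816] yaw 0.7 q [0.25 0.57 0.08 1.08 0.   1.81] F [-0.9 -0.4 -1.1] gap 0.0373
[(array([0.628, 0.242, 0.052]), 0.89)]
[]
```

View pics/side15.png

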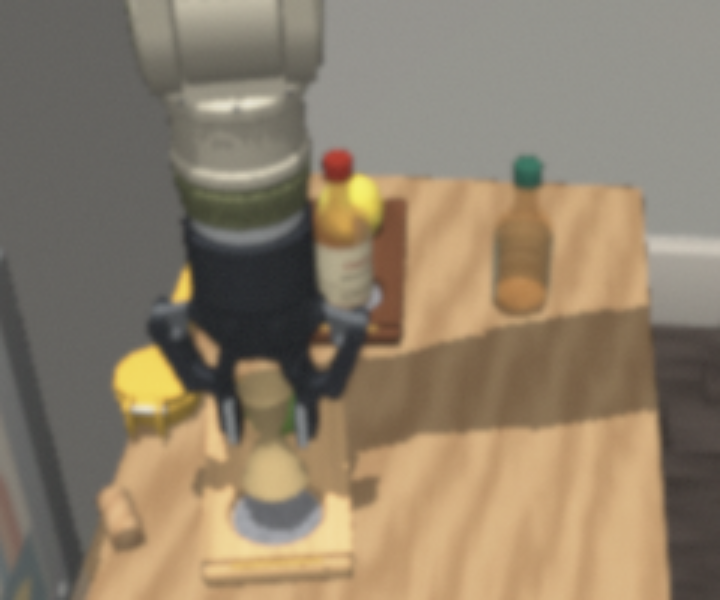

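View pics/w15.png

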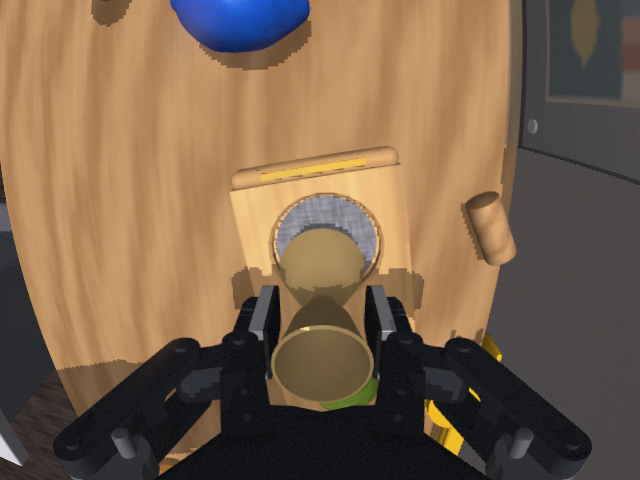

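>>> {"op": "send_rows", "data": {
  "targets": [
    [0.001, 0, -0.015, 0, 200],
    [0, 0, -0.012, 0, 200],
    [0, 0, -0.008, 0, 200],
    [0, 0, -0.003, 0, 200],
    [0, 0, 0, 0, 200],
    [0, 0, 0, 0, 200]
  ]
}}

```text
clock: 27.7
tcp_pos: [0.6278, 0.2424, 0.0449]
orientation: [0.0, 1.0, 0.006, -0.0]
wrist_force: [-0.4, 0.2, -0.5]
finger_gap: 0.0372
```

>>> {"op": "send_rows", "data": {
  "targets": [
    [0, 0, -0.001, 0, 200],
    [0, 0, 0, 0, 200],
    [0, 0, 0, 0, 200]
  ]
}}

```text
clock: 28.0
tcp_pos: [0.628, 0.2425, 0.0445]
orientation: [-0.0, 1.0, 0.006, 0.0]
wrist_force: [-0.9, 0.1, 2.4]
finger_gap: 0.0374
```

>>> {"op": "send_rows", "data": {
  "targets": [
    [0, 0, 0, 0, 120],
    [0, 0, 0, 0, 90],
    [0, 0, 0, 0, 60],
    [0, 0, 0, 0, 20],
    [0, 0, 0, 0, 0],
    [0, 0, 0.01, 0, 0],
    [0, 0, 0.03, 0, 0],
    [0, 0, 0.05, 0, 0],
    [0, 0, 0.05, 0, 0],
    [0, 0, 0, 0, 0],
    [0, 0, 0, 0, 0]
  ]
}}

```text
clock: 29.1
tcp_pos: [0.6293, 0.2428, 0.1874]
orientation: [-0.001, 1.0, 0.006, 0.003]
wrist_force: [0.3, 0.0, -1.5]
finger_gap: 0.0853
```

>>> {"op": "send_rows", "data": {
  "targets": [
    [-0.03, 0, 0.03, 0, 0],
    [-0.04, 0, 0.01, 0, 0],
    [-0.04, 0, 0, 0, 0],
    [-0.04, 0.02, 0, 0, 0],
    [-0.04, 0.04, 0, 0, 0],
    [-0.03, 0.04, 0, 0, 0],
    [-0.02, 0.04, 0, 0, 0],
    [0, 0.04, 0, 0, 0],
    [0, 0, 0, 0, 0],
    [0, 0, 0, 0, 0]
  ]
}}

```text
clock: 30.1
tcp_pos: [0.3915, 0.4177, 0.2227]
orientation: [0.001, 1.0, 0.007, -0.001]
wrist_force: [0.4, -0.8, 0.2]
finger_gap: 0.0855
```

Run:
```python
from h import *
st()
from workcell import eyes
pale=np.array([.6345,.1975]);dark=np.array([.617,-.054])
def R(p,c,a):
    a=np.radians(a);d=np.array(p[:2])-c
    return np.round([np.cos(a)*d[0]+np.sin(a)*d[1],-np.sin(a)*d[0]+np.cos(a)*d[1]],4)
D={}
for c in ["top","side"]:
    r=eyes.read_camera(c);D[c]=r;W=cloud(r)
    cv2.imwrite(f"pics/{c}_end.png",cv2.resize(r["img"][100:300,180:420,::-1] if c=="side" else r["img"][170:310,180:480,::-1],None,fx=2.6,fy=2.6))
    for n,b,a in [("jigger",pale,9.9),("lime_centre",pale,9.9),("bitters_red",dark,4.3),("lemon_centre",dark,4.3),("bitters_green",None,0),("stopper",None,0)]:
        for d in eyes.tip_of(n,c)[:3]: print(c,n,np.round(d["xyz"],3),round(d["conf"],2),"" if b is None else R(d["xyz"],b,a))
    for nm,p0 in dict(jig=(.628,.242),lime=(.642,.152),red=(.614,-.009),lemon=(.62,-.1),green=(.468,-.028),stop=(.481,.415)).items():
        d=np.hypot(W[...,0]-p0[0],W[...,1]-p0[1]);p=W[(d<.045)&(W[...,2]>.025)]
        if len(p): top=p[p[:,2]>p[:,2].max()-.012]; print(nm,"top",np.round(top.mean(0),3),"zmax",round(p[:,2].max(),3))
```

```text
t 30.1 tcp [0.3915 0.4177 0.2227] yaw 0.8 q [ 0.68  0.31  0.03  1.29 -0.    2.24] F [ 0.4 -0.8  0.2] gap 0.0855
top jigger [0.624 0.242 0.006] 0.89 [-0.0024  0.0459]
top lime_centre [0.64  0.157 0.032] 0.78 [-0.0016 -0.0407]
top bitters_red [ 0.616 -0.009  0.009] 0.91 [0.0027 0.0452]
top lemon_centre [0.48  0.527 0.031] 0.89 [-0.0931  0.5894]
top lemon_centre [ 0.62  -0.102  0.04 ] 0.82 [-0.0002 -0.0484]
top lemon_centre [0.58  0.387 0.028] 0.76 [-0.0043  0.4428]
top bitters_green [ 0.467 -0.027 -0.001] 0.96 
top stopper [0.477 0.417 0.001] 0.66 
jig top [0.63  0.244 0.089] zmax 0.095
lime top [0.639 0.153 0.052] zmax 0.061
red top [ 0.612 -0.008  0.144] zmax 0.149
lemon top [ 0.618 -0.099  0.062] zmax 0.069
green top [ 0.468 -0.028  0.134] zmax 0.138
stop top [0.441 0.407 0.697] zmax 0.704
side jigger [0.628 0.243 0.012] 0.59 [0.0019 0.0458]
side lime_centre [0.644 0.15  0.032] 0.62 [ 0.0007 -0.0485]
side bitters_red [ 0.612 -0.008  0.016] 0.92 [-0.0016  0.0465]
side bitters_red [ 0.47  -0.026 -0.001] 0.61 [-0.1446  0.0387]
side lemon_centre [0.484 0.528 0.028] 0.73 [-0.089   0.5908]
side lemon_centre [0.579 0.383 0.03 ] 0.71 [-0.0051  0.4389]
side lemon_centre [ 0.619 -0.096  0.043] 0.49 [-0.0009 -0.0417]
side bitters_green [ 0.473 -0.027  0.001] 0.95 
side stopper [ 0.478  0.417 -0.002] 0.79 
jig top [0.628 0.243 0.085] zmax 0.091
lime top [0.639 0.161 0.049] zmax 0.054
red top [ 0.612 -0.003  0.14 ] zmax 0.144
lemon top [ 0.607 -0.095  0.059] zmax 0.066
green top [ 0.468 -0.022  0.13 ] zmax 0.135
stop top [0.443 0.421 0.557] zmax 0.564
```

View pics/top_end.png

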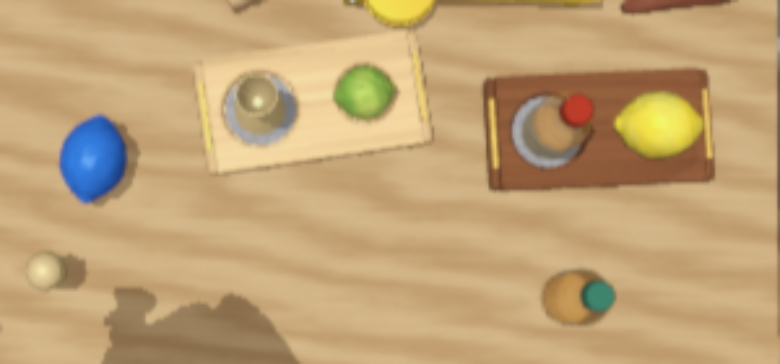

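View pics/side_end.png

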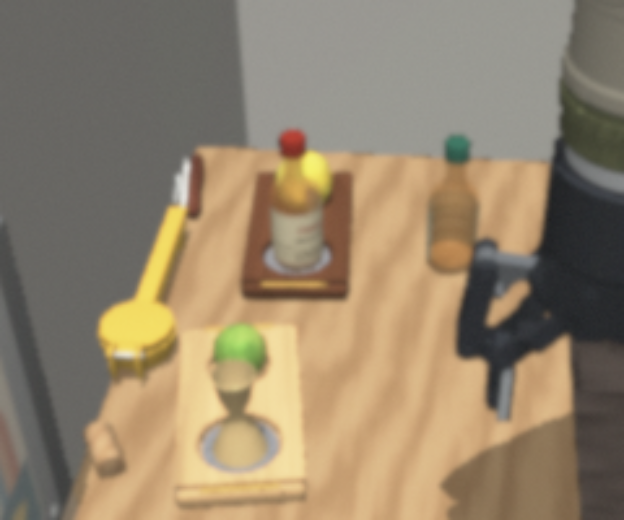

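The end pictures show all four items seated upright or flat in their wells. The green-capped bottle and stopper haven't moved, and the arm is clear. I'm handing the job in.

```bash
python3 -c "
from workcell import ticket
print(ticket.hand_in())"
```

```text
the job is handed in; nothing more can be done
None
```

Both kits are made up and the job was handed in at about 30 s of the 102 s allowed. The jigger and lime are on the pale board, and the red-capped bottle and yellow lemon are on the dark board.

**Positions:** in the last camera check, all four sat within about 6 mm of their well centres. The worst was the lime, read 5.5 mm off by the top camera and 2.6 mm by the side camera.

**Heights:** the measured tops matched seating on the well floors. The jigger was at about 0.09 m, the bottle 0.144 m, the lemon 0.066 m and the lime 0.055 m. The network's height for the bottle's foot disagreed between cameras (0.009 m top, 0.016 m side), but the cap height fits the pocket floor.

**Left in place:** the green-capped bottle and the stopper read within about 2 mm of their starting positions. The stopper's final position comes only from the networks, because the arm blocked its depth reading.

**Odd reading:** the gripper showed a 37 mm opening on the 44 mm jigger. The jigger still stayed upright and ended centred in its pocket.

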